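# Fetch the hemmed-in jar for the gift box

### The arm

A 6-joint arm with a two-finger parallel gripper is mounted at the origin on the work surface. World frame = base frame: x ahead of the robot, y to its left, z up, the work surface at z = 0. Lengths are in mm, angles in degrees, forces in N, time in s.
With the tool pointing down it reaches from about 300 to 850 mm from the base axis. Payload 4.2 kg.
Tool frame: the origin (TCP) lies between the finger pads; the fingertips stand 22 mm ahead of it and the grasp point (between the pads) lies 3 mm ahead of it; z points along the fingers, y is the direction in which the jaws open and shut (so a half turn about z gives the same grasp; the last joint's range is limited). The gripper opens to 91 mm and grips with 3 to 60 N. Pads are 32 mm wide; open, the fingers measure 118 mm over their backs; the gripper's body (76 mm by 178 mm) begins 60 mm behind the grasp point.
Start: joints at [-71.62, 18.312, 89.639, -0, 72.044, -1.146], TCP at [192.192, -541.944, 235.976] pointing down, gripper open.
Joint ranges: [-177.97, 177.97], [-48.28, 115.42], [12.27, 149.76], [-77.06, 257.06], [2.81, 150.46], [-146.56, 146.56]. Speed limits (degrees/s): [147.25, 147.25, 180, 180, 180, 180].

### API

Orientations are given as [roll, pitch, yaw] about the fixed x, y, z axes, in that order (R = Rz(yaw) Ry(pitch) Rx(roll)).
In Python, from workcell import * gives the robot as it stands.
- The arm moves only by the shell command python3 -m jog 'ROWS' [OPENING] [FORCE]. ROWS is text: rows parted by semicolons, each of 6 numbers parted by spaces: the shift along the tool's x, y, z in units of 0.5 m (1.0 is 0.5 m), then the turn, a rotation vector about the tool's x, y, z in units of pi/2 rad (1.0 is pi/2 rad). A call has 1 to 20 rows; each row is the pose to reach, as a shift and turn from the pose measured when the call began, along the tool's axes at that moment; what a row does not reach only later rows make up. A row lasts 1/12 s, in which the tool goes at most 41.7 mm and 7.16 degrees, less where a joint would pass 70% of its speed; a pose out of reach is approached as far as the arm can. A call with a number of a shift or a turn outside -1 to 1 is refused whole. A call with a gripper value outside its range is refused whole. OPENING is the opening, from -1 (shut) to 1 (fully open), set as the call begins (- or left out, the last holds). The fingers move at their own pace and stop on an object; FORCE is the grip in N (left out, the last holds). Time passes only in rows, so rows that repeat a pose let the fingers close. It gives the time, the measured TCP pose, the force and the opening at its end, in the units of the state.
- state(): the state, without advancing time (a new reading comes with each control period).
- grab_frame(name): name is "scene" or "top" or "wrist"; returns the picture (400x640x3 uint8, red, green, blue); there is no depth.
- calibration(name): a dict with "mtx" (3x3 intrinsics, pixels), "distortion" ([k1, k2, p1, p2, k3] as OpenCV has them; the pictures are not rectified), "rvec" (rotation vector, rad) and "tvec" (3), from world to camera coordinates, as OpenCV has them. Camera axes: x right, y down, z forward; pixel columns grow to the right and rows downward; lengths in mm; the calibration is good to about 2 mm. A picture is of the moment at which its call begins: read the wrist's pose just before it. calibration takes no time and is no camera call; for the wrist camera it gives the pose at the moment of the call.
- job_done(): hands the job in, once; it reports no verdict.
Trained networks look in the newest picture that a camera, given by its name, has taken for a name from the list of things; names that differ only in an ending like _2 or _b are one class to them, and where a whole thing is asked for, a point or a joint stands for the part that bears it (a point fixed in the world has none). Each returns a list of dicts, best first, with "confidence" (0 to 1); they miss things now and then, are a little off and sometimes report something else, mostly with a low value. They report only what shows in the picture. A call takes as long as a camera call.
- spot_in(query, camera): "rect" ([left, top, right, bottom] in pixels, round what is visible of it).
- tip_of(query, camera): "location" ([column, row] in pixels: a listed point, or the origin of a listed thing).
The state is a dict: "time_s": time; "qpos": joint angles; "qvel": joint speeds; "effort": joint torques, N m; "ee_pos": TCP position; "ee_rot": TCP orientation; "force": force on the tool from outside, world axes, zero at the start; "torque": the same for the moment, N m; "gripper_width": finger opening in mm.
Only numpy, scipy, OpenCV 4.12 (cv2) and the standard library are available. Lean on these libraries where they do the work, as an engineer would, in place of code of your own. Each camera call takes 0.05 s, during which the arm holds its last target. There are 200 camera calls.

### The job

In the black stock tray the gold-lidded jar stands in the back row, hemmed in by three tall bottles. First stand all three bottles aside, upright on the grey rubber mat, and only then take the gold-lidded jar and pack it standing in the empty middle compartment of the gift box; after that put each bottle back upright in the tray on the very spot where it stood. Leave the other jars where they are and knock no bottle or jar over.

Things in the scene. Friction and masses are not known exactly. Their poses are not given: they have to be found in the camera images.
- bottle_red: Dark round bottle, upright, 190 mm tall, with a red cap and red band over a cream label. Body 50 mm wide to height 122, shoulder to a 24 mm neck at 148, cap 28 mm wide from 164 to 190. 0.23 to 0.43 kg. Origin: centre of its underside. Starts in one of three places in stock_tray (back left, back right, front middle).
- bottle_yellow: Dark round bottle, upright, 190 mm tall, with a yellow cap and yellow band over a cream label. Body 50 mm wide to height 122, shoulder to a 24 mm neck at 148, cap 28 mm wide from 164 to 190. 0.23 to 0.43 kg. Origin: centre of its underside. Starts in one of three places in stock_tray (back left, back right, front middle).
- bottle_blue: Dark round bottle, upright, 190 mm tall, with a blue cap and blue band over a cream label. Body 50 mm wide to height 122, shoulder to a 24 mm neck at 148, cap 28 mm wide from 164 to 190. 0.23 to 0.43 kg. Origin: centre of its underside. Starts in one of three places in stock_tray (back left, back right, front middle).
- jar_gold: A round glass jar with a gold lid, standing upright: 60 mm tall, body 54 mm diameter, lid 56 mm diameter from 45 to 60 mm, 0.12 to 0.22 kg. Origin: centre of its underside, z up. Amber filling. At the start it stands in the middle of the back row of stock_tray, hemmed in by a bottle 7 mm away on the left and right and one 5 mm in front.
- jar_white: A round glass jar with a white lid, standing upright: 60 mm tall, body 54 mm diameter, lid 56 mm diameter from 45 to 60 mm, 0.12 to 0.22 kg. Origin: centre of its underside, z up. Stands in a front corner of stock_tray; to be left alone.
- jar_green: A round glass jar with a green lid, standing upright: 60 mm tall, body 54 mm diameter, lid 56 mm diameter from 45 to 60 mm, 0.12 to 0.22 kg. Origin: centre of its underside, z up. Stands in a front corner of stock_tray; to be left alone.
- jar_silver: A round glass jar with a silver lid, standing upright: 60 mm tall, body 54 mm diameter, lid 56 mm diameter from 45 to 60 mm, 0.12 to 0.22 kg. Origin: centre of its underside, z up. Already packed at the +x end of gift_box, 79 mm from its middle; leave alone. (Its -x end holds a 48 mm wide, 72 mm tall spice grinder.)
- stock_tray: Black open tray, fixed, no dividers: 150 mm (x) by 210 mm (y), rim 29 mm high, floor 4 mm thick. Origin: centre of its underside. Back row (x = +29 mm): bottle at y = +60, gold-lidded jar at y = 0, bottle at y = -60. Front row (x = -29 mm): jar at y = +60, bottle at y = 0, jar at y = -60. All to within 2 mm.
- mat: Flat grey ribbed rubber mat, fixed to the bench on the robot's left or right: 260 mm along its x, 140 mm along its y, 4 mm thick. Origin: centre of its underside. Empty at the start.
- gift_box: Open dark card gift box, fixed, on the side away from the mat: 241 mm (x) by 84 mm (y), walls 30 mm high and 3 mm thick, floor 3 mm. Three compartments in a row along x, 76 by 78 mm inside, the middle one empty, its neighbours full (fingers fit beside a jar only along y, above the walls). Origin: centre of the underside, below the middle compartment.

How it is judged (in metres and radians):
On the way, in this order (a step that is already met when the one before it is completed fails the run):
1. all three bottles stand upright on the mat while the gold-lidded jar is still in its place (x of bottle_red in the frame of mat between -0.125 and 0.125 m and y of bottle_red in the frame of mat between -0.065 and 0.065 m and z of each of bottle_red, bottle_yellow, bottle_blue in the frame of mat below 0.01 m and angle between each of bottle_red, bottle_yellow, bottle_blue's own z axis and vertical below 0.1 rad and linear speed of each of bottle_red, bottle_yellow, bottle_blue below 0.03 m/s and x of bottle_yellow in the frame of mat between -0.125 and 0.125 m and y of bottle_yellow in the frame of mat between -0.065 and 0.065 m and x of bottle_blue in the frame of mat between -0.125 and 0.125 m and y of bottle_blue in the frame of mat between -0.065 and 0.065 m and distance of jar_gold from where it was at the start of the episode below 0.02 m), for 0.2 s.
2. the gold-lidded jar stands in the middle compartment of the gift box, the bottles still on the mat (x of jar_gold in the frame of gift_box between -0.013 and 0.013 m and y of jar_gold in the frame of gift_box between -0.013 and 0.013 m and z of jar_gold in the frame of gift_box below 0.008 m and angle between jar_gold's own z axis and vertical below 0.08 rad and linear speed of each of jar_gold, bottle_red, bottle_yellow, bottle_blue below 0.03 m/s and x of bottle_red in the frame of mat between -0.125 and 0.125 m and y of bottle_red in the frame of mat between -0.065 and 0.065 m and z of each of bottle_red, bottle_yellow, bottle_blue in the frame of mat below 0.01 m and angle between each of bottle_red, bottle_yellow, bottle_blue's own z axis and vertical below 0.1 rad and x of bottle_yellow in the frame of mat between -0.125 and 0.125 m and y of bottle_yellow in the frame of mat between -0.065 and 0.065 m and x of bottle_blue in the frame of mat between -0.125 and 0.125 m and y of bottle_blue in the frame of mat between -0.065 and 0.065 m), for 0.2 s.
At the end, for the whole second after the job is handed in: The gold-lidded jar stands upright in the gift box's middle compartment (within 13 mm of its centre each way); each bottle stands upright in the tray within 15 mm of its starting spot; the white-, green- and silver-lidded jars are within 15 mm of theirs; all released and at rest (x of jar_gold in the frame of gift_box between -0.013 and 0.013 m and y of jar_gold in the frame of gift_box between -0.013 and 0.013 m and z of jar_gold in the frame of gift_box below 0.008 m and angle between each of jar_gold, bottle_red, bottle_yellow, bottle_blue's own z axis and vertical below 0.08 rad and linear speed of jar_gold below 0.03 m/s and distance of each of bottle_red, bottle_yellow, bottle_blue, jar_white, jar_green, jar_silver from where it was at the start of the episode below 0.015 m and linear speed of each of bottle_red, bottle_yellow, bottle_blue below 0.02 m/s); the robot touches nothing.
It fails at once if a bottle or the gold-lidded jar is tipped by more than about 30 degrees (angle between any of bottle_red, bottle_yellow, bottle_blue, jar_gold's own z axis and vertical above 0.55 rad).
It fails at once if one of the other jars is knocked over or shoved more than 25 mm from its place (angle between any of jar_white, jar_green, jar_silver's own z axis and vertical above 0.5 rad or distance of any of jar_white, jar_green, jar_silver from where it was at the start of the episode above 0.025 m).
It also fails if it takes over 144 s, if anything falls off the work surface, if the arm or the gripper's body presses on something with over 40 N, if the wrist force passes 120 N, or if a joint passes its speed limit or range.

## Working session

There is one attempt and no reset: what is moved stays moved. The work goes in short steps, Python scripts to look and compute and a shell command to move; the robot and the scene stay as the last step left them, time stands still between calls to the robot, and variables do not carry over. Pictures are saved under pics/ and viewed, about 12 in all and at most 16, crops included, and the job is handed in when it is done.

```bash
mkdir -p pics; ls; python3 - <<'E'
from workcell import *
import cv2
s=state(); print(s)
for n in ("scene","top"):
    im=grab_frame(n); cv2.imwrite(f"pics/{n}0.png",im[:,:,::-1])
    c=calibration(n); print(n,c)
    for q in ["bottle_red","bottle_yellow","bottle_blue","jar_gold","jar_white","jar_green","jar_silver","stock_tray","mat","gift_box"]:
        try: print(q,[(round(d["confidence"],2),[round(float(v)) for v in d["location"]]) for d in tip_of(q,n)[:2]],[(round(d["confidence"],2),[round(float(v)) for v in d["rect"]]) for d in spot_in(q,n)[:1]])
        except Exception as e: print(q,e)
E
```

```text
pics
{'time_s': 0.0, 'qpos': array([-7.16198243e+01,  1.83497430e+01,  8.97056788e+01, -5.88104728e-04,
        7.20417078e+01, -1.14455636e+00]), 'qvel': array([ 0.02826373,  0.01058914,  0.00853346,  0.08211839,  0.04809548,
       -0.07506714]), 'effort': array([ 1.65425276e-04, -4.12464094e+01, -2.31966734e+01,  7.22916378e-02,
        4.55727917e-02, -1.46827874e-04]), 'ee_pos': array([ 192.04074918, -541.50229176,  235.14418481]), 'ee_rot': array([-1.79902879e+02, -1.38112465e-03,  1.95249127e+01]), 'force': array([-0.28093838, -0.93003561,  0.30577037]), 'torque': array([ 0.01088931, -0.036154  , -0.01917548]), 'gripper_width': 90.86103583307958}
scene {'mtx': array([[444.98086729,   0.        , 323.67080639],
       [  0.        , 444.98086729, 202.07175758],
       [  0.        ,   0.        ,   1.        ]]), 'distortion': array([0.03373585, 0.        , 0.        , 0.        , 0.        ]), 'rvec': array([ 1.07789305,  2.40503036, -0.98698968]), 'tvec': array([ 383.42311603, -250.353739  , 1257.13685189])}
bottle_red [(0.59, [308, 262])] [(0.7, [294, 187, 320, 274])]
bottle
[... 843 characters left out ...]
55943,  0.1238196 ]), 'tvec': array([-22.58473478, 546.86007526, 716.54112384])}
bottle_red [(0.97, [289, 133])] [(0.62, [273, 98, 305, 148])]
bottle_yellow [] [(0.81, [301, 139, 333, 180])]
bottle_blue [(0.8, [347, 145])] [(0.77, [337, 110, 374, 154])]
jar_gold [(0.93, [321, 140])] [(0.84, [306, 118, 341, 150])]
jar_white [(0.75, [288, 165])] [(0.74, [271, 145, 299, 176])]
jar_green [(0.6, [342, 174])] [(0.62, [268, 144, 300, 176])]
jar_silver [(0.88, [456, 175])] [(0.89, [442, 160, 481, 187])]
stock_tray [(0.66, [316, 156])] [(0.68, [255, 105, 378, 202])]
mat [(0.92, [162, 226]), (0.47, [352, 145])] [(0.72, [124, 158, 206, 295])]
gift_box [(0.87, [460, 216])] [(0.67, [434, 154, 483, 275])]
```

```bash
python3 -c "
import cv2
a=cv2.imread('pics/top0.png')[90:310,110:500]; cv2.imwrite('pics/v1.png',cv2.resize(a,None,fx=2,fy=2,interpolation=cv2.INTER_CUBIC))
a=cv2.imread('pics/scene0.png')[110:360,180:550]; cv2.imwrite('pics/v2.png',cv2.resize(a,None,fx=2,fy=2,interpolation=cv2.INTER_CUBIC))"
```

```text
(no output)
```

View pics/v1.png

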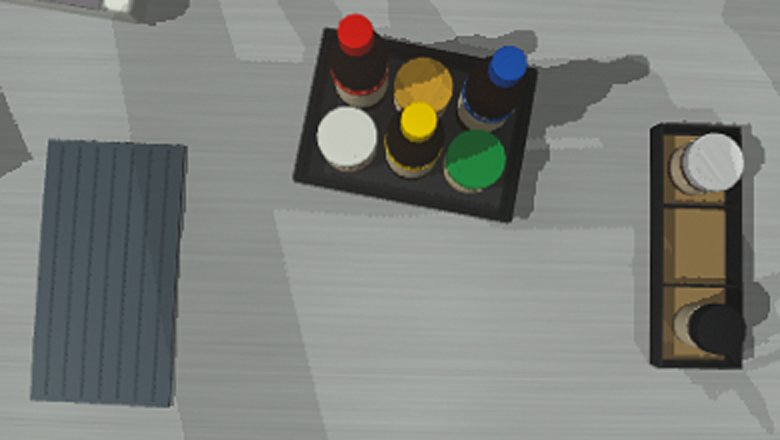

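View pics/v2.png

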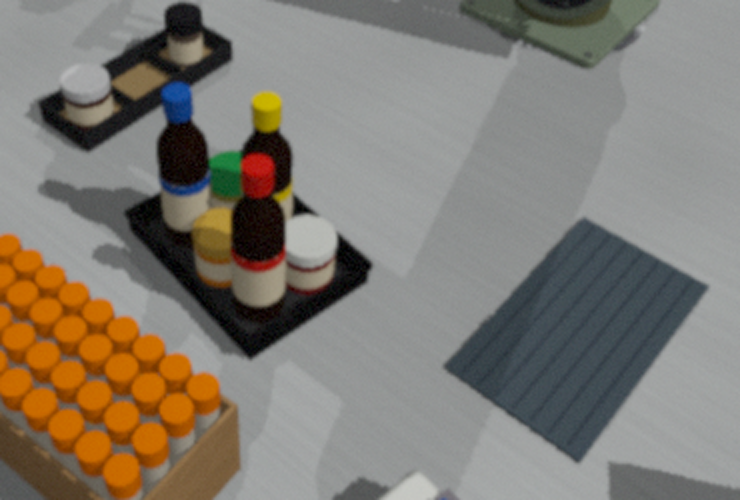

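Top view (2x crop, origin 110,90) shows red back-left (355,32), blue back-right (508,66) and yellow front-middle (418,122). The gold jar is at (422,87), white (347,138) is front-left and green (475,158) front-right. The mat is on the left and the gift box on the right with its middle compartment empty; its silver end is far (+x) and its grinder end near. The scene view agrees.

```bash
cat > h.py <<'E'
import numpy as np, cv2
from workcell import *
from scipy.spatial.transform import Rotation as Ro
def ray(n,px,z,c=None):
    c=c or calibration(n); p=cv2.undistortPoints(np.array(px,float).reshape(-1,1,2),c["mtx"],c["distortion"]).reshape(-1,2)
    R=cv2.Rodrigues(np.array(c["rvec"]))[0]; o=-R.T@np.array(c["tvec"]); d=np.c_[p,np.ones(len(p))]@R
    return o+d*((z-o[2])/d[:,2])[:,None]
def proj(n,P,c=None):
    c=c or calibration(n); return cv2.projectPoints(np.array(P,float).reshape(-1,1,3),c["rvec"],c["tvec"],c["mtx"],c["distortion"])[0].reshape(-1,2)
def delta(target,yaw=None,s=None):
    """row to reach TCP target (pointing down, given yaw)"""
    s=s or state(); R=Ro.from_euler("xyz",s["ee_rot"],degrees=True)
    d=R.inv().apply(np.array(target)-s["ee_pos"])/500
    T=Ro.from_euler("xyz",[180,0,s["ee_rot"][2] if yaw is None else yaw],degrees=True)
    return np.r_[d,(R.inv()*T).as_rotvec()/(np.pi/2)].round(3)
def cap(im,col,roi):
    x0,y0,x1,y1=roi; h=cv2.cvtColor(im[y0:y1,x0:x1],cv2.COLOR_RGB2HSV).astype(int); H,S,V=h[...,0],h[...,1],h[...,2]
    hr={"red":(H<8)|(H>172),"yellow":(H>22)&(H<34),"blue":(H>100)&(H<125),"green":(H>55)&(H<85),"gold":(H>14)&(H<24)}[col]
    m=(hr&(S>130)&(V>70)).astype(np.uint8)
    k,l,st,ce=cv2.connectedComponentsWithStats(m); i=1+st[1:,4].argmax()
    return ce[i]+[x0,y0],st[i]
E
python3 - <<'E'
from h import *
top=cv2.imread('pics/top0.png')[:,:,::-1].copy(); sc=cv2.imread('pics/scene0.png')[:,:,::-1].copy()
for c in ("red","yellow","blue","green","gold"):
    z=194 if c not in("green","gold") else 64
    a,st=cap(top,c,(255,90,385,205)); b,sb=cap(sc,c,(245,145,370,290))
    # top view: cap side visible too: use center height ~ z-8 ; give both
    print(c,a.round(1),st,ray("top",a,z-5)[0].round(1),"scene",sb,ray("scene",b,z-13 if z>100 else z-7)[0].round(1))
f=lambda L:[(x/2+110,y/2+90) for x,y in L]
for nm,L,z in(("tray",[(325,28),(536,68),(510,221),(294,181)],29),("mat",[(48,140),(186,145),(172,406),(31,400)],4),("box",[(651,125),(740,125),(741,367),(652,367)],30)):
    P=ray("top",f(L),z); print(nm,P.round(0).tolist(),P.mean(0).round(1),[np.linalg.norm(P[i]-P[i-1]).round(0) for i in range(4)], np.degrees(np.arctan2(*(P[1]-P[0])[[0,1]]*[1,-1])).round(1))
f=lambda L:[(x/2+180,y/2+110) for x,y in L]
for nm,L,z in(("tray",[(251,356),(371,265),(125,213)],29),("mat",[(583,218),(707,287),(578,461),(445,367)],4),("box",[(88,150),(232,45),(40,107)],30)):
    print(nm,"scene",ray("scene",f(L),z).round(0).tolist())
E
```

```text
red [287.3 107. ] [ 23   7  19  21 312] [665.4  42.2 189. ] scene [ 56  41  17  23 339] [667.7  40.9 181. ]
yellow [318.8 150.3] [ 55  50  19  21 309] [599.2  -8.1 189. ] scene [ 61  11  15  20 250] [602.3  -9.2 181. ]
blue [363.3 122.8] [ 99  23  20  21 309] [644.5 -75.7 189. ] scene [ 15   6  16  20 255] [647.  -79.9 181. ]
green [347.6 169.2] [ 78  65  30  30 685] [590.6 -67.7  59. ] scene [ 39  41  17  22 295] [597.  -72.2  57. ]
gold [321.4 131.5] [ 52  29  30  29 608] [660.8 -17.   59. ] scene [ 31  69  21  28 468] [667.2 -20.4  57. ]
tray [[721.0, 79.0, 29.0], [687.0, -130.0, 29.0], [535.0, -106.0, 29.0], [568.0, 104.0, 29.0]] [627.8 -13.3  29. ] [np.float64(155.0), np.float64(212.0), np.float64(154.0), np.float64(213.0)] -9.0
mat [[606.0, 358.0, 4.0], [604.0, 217.0, 4.0], [345.0, 219.0, 4.0], [346.0, 361.0, 4.0]] [475.4 288.9   4. ] [np.float64(260.0), np.float64(142.0), np.float64(259.0), np.float64(142.0)] -0.7
box [[634.0, -246.0, 30.0], [638.0, -339.0, 30.0], [397.0, -338.0, 30.0], [397.0, -248.0, 30.0]] [ 516.4 -292.5   30. ] [np.float64(237.0), np.float64(93.0), np.float64(240.0), np.float64(90.0)] 2.2
tray scene [[731.0, 89.0, 29.0], [574.0, 105.0, 29.0], [690.0, -128.0, 29.0]]
mat scene [[350.0, 223.0, 4.0], [353.0, 361.0, 4.0], [610.0, 356.0, 4.0], [607.0, 219.0, 4.0]]
box scene [[654.0, -231.0, 30.0], [405.0, -248.0, 30.0], [644.0, -329.0, 30.0]]
```

```bash
python3 -c "
from h import *
print(delta([666.5,41.5,265],-9.2))"
```

```text
[ 1.284 -0.783 -0.058  0.    -0.     0.319]
```

```bash
python3 -m jog '.08 -.048 -.004 0 0 .02;.15 -.09 -.008 0 0 .04;.22 -.135 -.01 0 0 .06;.29 -.177 -.013 0 0 .08;.36 -.22 -.016 0 0 .1;.43 -.262 -.02 0 0 .12;.5 -.305 -.024 0 0 .14;.57 -.348 -.028 0 0 .16;.62 -.378 -.03 0 0 .18;.64 -.39 -.03 0 0 .2;.64 -.39 -.03 0 0 .2' 0.21; python3 -c "
from h import *
print(delta([666.5,41.5,265],-9.2))"
```

```text
time_s: 3.02
ee_pos: [430.2, -249.1, 251.1]
ee_rot: [-180.0, -0.1, 1.7]
force: [-0.8, -0.6, -0.2]
gripper_width: 55.2
[ 0.49  -0.567 -0.027 -0.    -0.001  0.121]
```

```bash
python3 -m jog '.05 -.057 -.003 0 0 .02;.1 -.115 -.006 0 0 .04;.15 -.173 -.01 0 0 .06;.2 -.23 -.014 0 0 .08;.25 -.29 -.018 0 0 .1;.3 -.347 -.02 0 0 .121;.35 -.405 -.024 0 0 .121;.4 -.463 -.027 0 0 .121;.45 -.52 -.027 0 0 .121;.48 -.555 -.027 0 0 .121;.49 -.567 -.027 0 0 .121;.49 -.567 -.027 0 0 .121' ; python3 - <<'E'
from h import *
print(delta([666.5,41.5,265],-9.2))
c=calibration("wrist");w=grab_frame("wrist"); 
s=state();w2=w.copy()
for P in ([666.3,41.6,194],[600.5,-8.6,194],[645.8,-77.5,194],[658,-18.3,64]):
    p=proj("wrist",P,c)[0]; print(p.round(0))
    cv2.drawMarker(w2,tuple(int(v) for v in p),(255,0,255),0,14,1)
cv2.imwrite("pics/w1.png",w2[:,:,::-1])
E
```

```text
time_s: 4.02
ee_pos: [667.2, 42.0, 264.0]
ee_rot: [180.0, 0.0, -9.1]
force: [-0.7, 0.0, -1.2]
gripper_width: 55.3
[-0.001  0.001 -0.002  0.     0.     0.002]
[323. 224.]
[396. 290.]
[481. 226.]
[375. 182.]
```

View pics/w1.png

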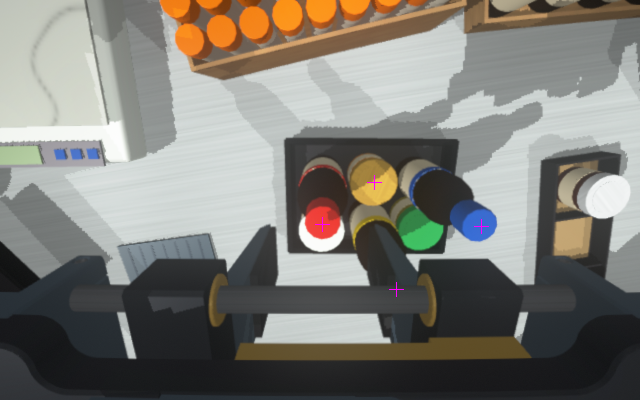

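Wrist view: predicted markers sit on the red (322,222), blue (475,222) and gold (374,181) tops; good to about 2 mm. Descending on red.

```bash
python3 -m jog '0 0 .04 0 0 0;0 0 .08 0 0 0;0 0 .12 0 0 0;0 0 .15 0 0 0;0 0 .166 0 0 0;0 0 .166 0 0 0' && python3 -m jog '0 0 0 0 0 0;0 0 0 0 0 0;0 0 0 0 0 0;0 0 0 0 0 0;0 0 0 0 0 0;0 0 0 0 0 0' -1 40; python3 -c "
from h import *
print(delta([396,289,281.5],-9.2)); im=grab_frame('scene'); cv2.imwrite('pics/s1.png',cv2.resize(im[110:360,180:550,::-1],None,fx=2,fy=2))"
```

```text
time_s: 4.57
ee_pos: [664.4, 38.8, 179.7]
ee_rot: [179.9, 0.3, -9.2]
force: [-1.0, 0.9, -0.5]
gripper_width: 55.3
time_s: 5.07
ee_pos: [665.0, 39.4, 180.6]
ee_rot: [180.0, 0.2, -9.2]
force: [-0.5, 1.4, 3.6]
gripper_width: 27.4
[-0.612 -0.406 -0.2    0.001  0.002 -0.   ]
```

View pics/s1.png

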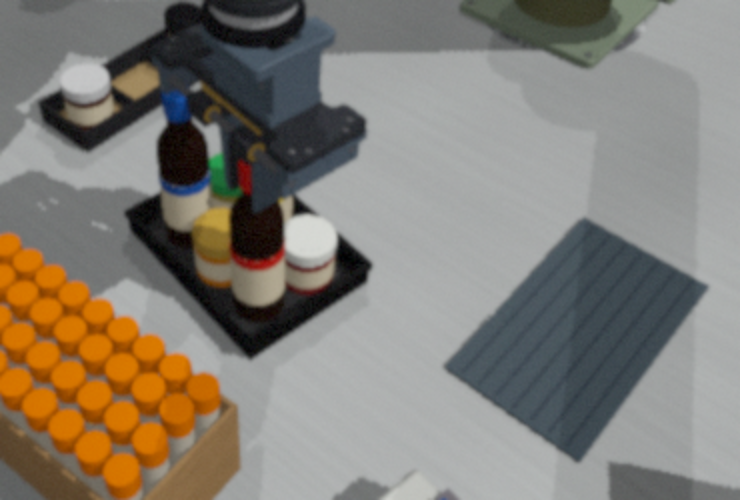

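```bash
python3 -m jog '0 0 -.015 0 0 0;0 0 -.045 0 0 0;0 0 -.08 0 0 0;0 0 -.12 0 0 0;0 0 -.155 0 0 0;0 0 -.18 0 0 0;-.015 -.01 -.195 0 0 0;-.045 -.03 -.2 0 0 0;-.085 -.056 -.2 0 0 0;-.13 -.086 -.2 0 0 0;-.175 -.116 -.2 0 0 0;-.22 -.146 -.2 0 0 0;-.265 -.176 -.2 0 0 0;-.31 -.206 -.2 0 0 0;-.355 -.236 -.2 0 0 0;-.4 -.266 -.2 0 0 0;-.44 -.292 -.2 0 0 0;-.47 -.312 -.2 0 0 0;-.485 -.322 -.2 0 0 0;-.49 -.325 -.2 0 0 0'; python3 -c "
from h import *
print(delta([396,289,200],-9.2))"
```

```text
time_s: 6.78
ee_pos: [447.8, 239.7, 280.8]
ee_rot: [179.9, 0.2, -9.1]
force: [0.8, -0.1, -2.2]
gripper_width: 27.3
[-0.117 -0.081  0.162  0.001  0.002  0.001]
```

```bash
python3 -m jog '-.02 -.014 0 0 0 0;-.05 -.035 0 0 0 0;-.08 -.056 .02 0 0 0;-.105 -.073 .05 0 0 0;-.117 -.081 .09 0 0 0;-.117 -.081 .125 0 0 0;-.117 -.081 .15 0 0 0;-.117 -.081 .165 0 0 0;-.117 -.081 .175 0 0 0;-.117 -.081 .175 0 0 0;-.117 -.081 .175 0 0 0'; python3 -c "
from h import *
print(delta([396,289,181],-9.2)); im=grab_frame('scene'); cv2.imwrite('pics/s2.png',cv2.resize(im[110:360,180:550,::-1],None,fx=2,fy=2))"
```

```text
time_s: 7.7
ee_pos: [396.7, 288.8, 193.8]
ee_rot: [179.9, 0.2, -9.1]
force: [0.4, -0.5, -2.9]
gripper_width: 27.1
[-0.001 -0.     0.026  0.001  0.002  0.001]
```

View pics/s2.png

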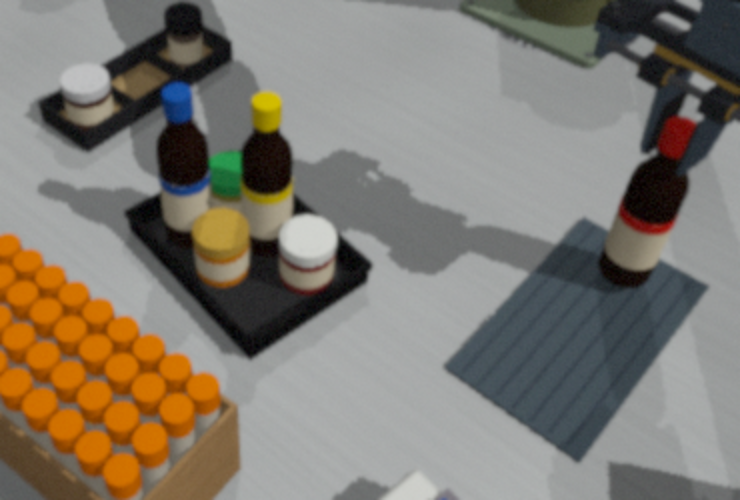

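```bash
python3 -c "
from h import *
for P in ([396.7,288.8,13],[396.7,288.8,116],[396.7,288.8,203]): print((proj('scene',P)[0]-[180,110])*2)
print(state()['torque'],state()['force'])"
```

```text
[622.27227643 269.09007539]
[653.39246727 198.06825471]
[684.5148982  127.46299857]
[ 0.04096709 -0.00464276 -0.01868698] [ 0.42001757 -0.54003699 -2.22570906]
```

```bash
python3 -m jog '0 0 .01 0 0 0;0 0 .018 0 0 0;0 0 .022 0 0 0;0 0 .025 0 0 0;0 0 .026 0 0 0;0 0 .026 0 0 0;0 0 .026 0 0 0'; python3 -c "
from h import *
im=grab_frame('scene'); cv2.imwrite('pics/s3.png',cv2.resize(im[140:280,440:580,::-1],None,fx=4,fy=4))
for P in ([396.7,288.8,4],[396.7,288.8,194]): print((proj('scene',P)[0]-[440,140])*4)"
```

```text
time_s: 8.33
ee_pos: [396.8, 289.1, 181.2]
ee_rot: [180.0, 0.1, -9.1]
force: [0.4, 0.3, -2.2]
gripper_width: 27.3
[199.59800656 429.50582348]
[322.10582487 150.59292394]
```

View pics/s3.png

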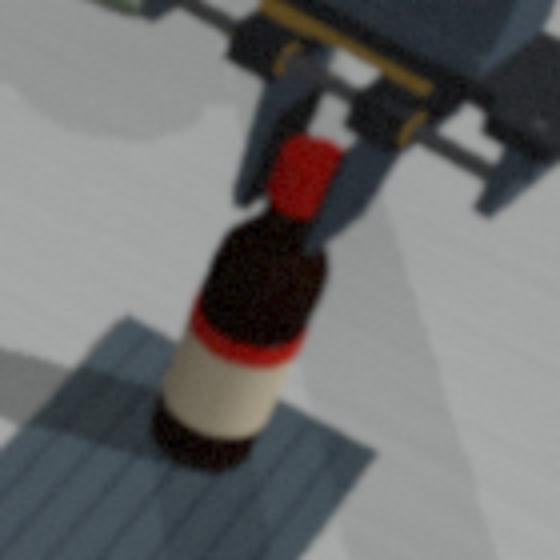

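```bash
python3 -m jog '0 0 .002 0 0 0;0 0 .004 0 0 0;0 0 .004 0 0 0' && python3 -m jog '0 0 0 0 0 0;0 0 0 0 0 0;0 0 0 0 0 0' 0.21; python3 -m jog '0 0 -.02 0 0 0;0 0 -.06 0 0 0;0 0 -.11 0 0 0;0 0 -.15 0 0 0;0 0 -.17 0 0 0;0 0 -.17 0 0 0';  python3 -c "
from h import *
print(delta([600.8,-8.6,265],-9.2))
im=grab_frame('scene'); cv2.imwrite('pics/s3.png',cv2.resize(im[140:280,440:580,::-1],None,fx=4,fy=4))"
```

```text
time_s: 8.63
ee_pos: [397.6, 289.5, 180.5]
ee_rot: [-179.9, 0.0, -9.1]
force: [-0.4, 0.2, 4.6]
gripper_width: 27.2
time_s: 8.88
ee_pos: [397.7, 289.6, 180.7]
ee_rot: [-179.9, 0.0, -9.1]
force: [0.1, -0.3, 0.6]
gripper_width: 44.3
time_s: 9.38
ee_pos: [398.7, 290.2, 268.4]
ee_rot: [-179.7, -0.2, -9.1]
force: [-0.2, -0.1, -0.4]
gripper_width: 55.2
[ 0.494  0.526  0.006 -0.003 -0.002  0.001]
```

View pics/s3.png

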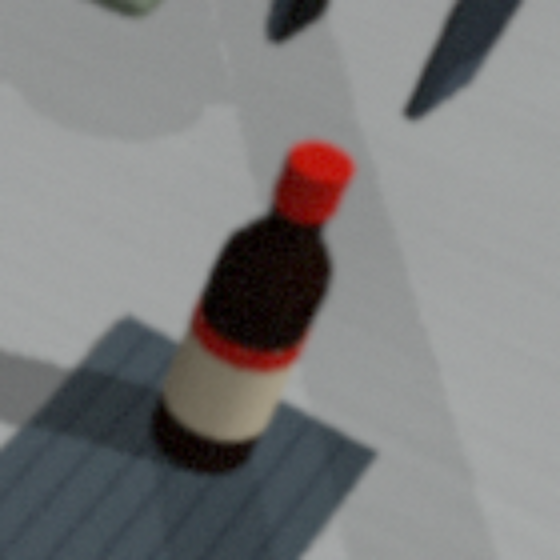

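Red stands upright on the mat, base at about (205,437) in the crop. Next is yellow.

```bash
python3 -m jog '.03 .032 0 0 0 0;.075 .08 0 0 0 0;.125 .133 0 0 0 0;.175 .186 0 0 0 0;.225 .24 0 0 0 0;.275 .293 0 0 0 0;.325 .346 0 0 0 0;.375 .4 0 0 0 0;.425 .453 0 0 0 0;.465 .495 0 0 0 0;.487 .518 0 0 0 0;.494 .526 .006 0 0 0;.494 .526 .006 0 0 0;.494 .526 .006 0 0 0' ; python3 -c "
from h import *
print(delta([600.8,-8.6,180.5],-9.2))"
```

```text
time_s: 10.6
ee_pos: [599.1, -8.1, 262.1]
ee_rot: [-179.8, 0.1, -9.1]
force: [-0.1, -0.0, 0.3]
gripper_width: 55.2
[ 0.004  0.001  0.163 -0.002  0.001  0.001]
```

```bash
python3 -m jog '.004 .001 .03 0 0 0;.004 .001 .07 0 0 0;.004 .001 .11 0 0 0;.004 .001 .14 0 0 0;.004 .001 .156 0 0 0;.004 .001 .163 0 0 0;.004 .001 .163 0 0 0;.004 .001 .163 0 0 0' && python3 -m jog '0 0 0 0 0 0;0 0 0 0 0 0;0 0 0 0 0 0;0 0 0 0 0 0;0 0 0 0 0 0;0 0 0 0 0 0' -1 50; python3 -c "
from h import *
print(delta([477,289,280],-9.2))"
```

```text
time_s: 11.27
ee_pos: [601.2, -8.0, 181.6]
ee_rot: [-179.8, -0.0, -9.0]
force: [0.5, -0.1, 0.8]
gripper_width: 54.8
time_s: 11.77
ee_pos: [601.4, -8.3, 182.0]
ee_rot: [-179.8, -0.0, -9.1]
force: [-0.4, -0.9, 1.3]
gripper_width: 26.9
[-0.339 -0.549 -0.195 -0.002 -0.     0.002]
```

```bash
python3 -m jog '0 0 -.01 0 0 0;0 0 -.03 0 0 0;0 0 -.06 0 0 0;0 0 -.095 0 0 0;0 0 -.13 0 0 0;0 0 -.16 0 0 0;0 0 -.18 0 0 0;0 0 -.19 0 0 0;-.008 -.013 -.195 0 0 0;-.024 -.039 -.195 0 0 0;-.045 -.073 -.195 0 0 0;-.068 -.11 -.195 0 0 0;-.092 -.149 -.195 0 0 0;-.116 -.188 -.195 0 0 0;-.14 -.227 -.195 0 0 0;-.164 -.266 -.195 0 0 0;-.185 -.3 -.195 0 0 0;-.198 -.321 -.195 0 0 0;-.205 -.332 -.195 0 0 0;-.205 -.332 -.195 0 0 0' ; python3 -c "
from h import *
print(delta([477,289,184],-9.2))"
```

```text
time_s: 13.43
ee_pos: [525.1, 172.8, 279.4]
ee_rot: [-179.8, 0.0, -8.9]
force: [0.3, -1.0, -2.7]
gripper_width: 27.3
[-0.131 -0.214  0.192 -0.002  0.     0.003]
```

```bash
python3 -m jog '-.008 -.013 0 0 0 0;-.024 -.039 0 0 0 0;-.046 -.075 0 0 0 0;-.068 -.11 0 0 0 0;-.09 -.146 0 0 0 0;-.11 -.18 0 0 0 0;-.124 -.203 .01 0 0 0;-.131 -.214 .03 0 0 0;-.131 -.214 .06 0 0 0;-.131 -.214 .095 0 0 0;-.131 -.214 .13 0 0 0;-.131 -.214 .16 0 0 0;-.131 -.214 .18 0 0 0;-.131 -.214 .19 0 0 0;-.131 -.214 .192 0 0 0;-.131 -.214 .195 0 0 0;-.131 -.214 .197 0 0 0;-.131 -.214 .197 0 0 0' ; python3 -c "
from h import *
print(delta([477,289,181],-9.2),state()['force'])
im=grab_frame('scene'); cv2.imwrite('pics/s4.png',cv2.resize(im[140:340,380:580,::-1],None,fx=3,fy=3))"
```

```text
time_s: 14.93
ee_pos: [477.5, 289.1, 182.0]
ee_rot: [-179.8, -0.0, -8.9]
force: [-0.5, 0.3, -3.6]
gripper_width: 27.1
[-0.001  0.     0.002 -0.003 -0.001  0.003] [-0.47202004  0.34569852 -3.58351   ]
```

View pics/s4.png

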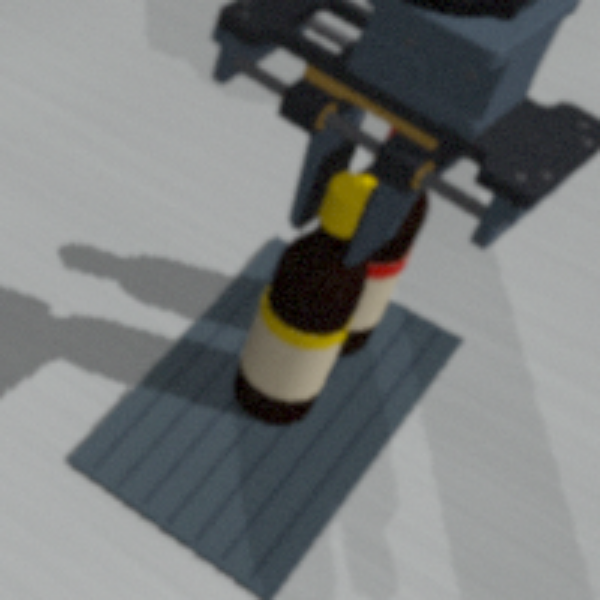

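Yellow hangs upright just above the mat centre, base at about (278,408), with red behind it. Setting it down.

```bash
python3 -m jog '0 0 .002 0 0 0;0 0 .004 0 0 0;0 0 .005 0 0 0;0 0 .005 0 0 0' && python3 -m jog '0 0 0 0 0 0;0 0 0 0 0 0;0 0 0 0 0 0' 0.21; python3 -m jog '0 0 -.02 0 0 0;0 0 -.06 0 0 0;0 0 -.11 0 0 0;0 0 -.15 0 0 0;0 0 -.17 0 0 0;0 0 -.17 0 0 0';  python3 -c "
from h import *
print(delta([646,-77.5,265],-9.2))"
```

```text
time_s: 15.32
ee_pos: [478.0, 289.3, 181.9]
ee_rot: [-179.7, -0.2, -8.9]
force: [-1.8, -2.5, 8.7]
gripper_width: 26.7
time_s: 15.57
ee_pos: [478.3, 289.5, 182.5]
ee_rot: [-179.6, -0.3, -8.9]
force: [0.7, 0.2, -0.5]
gripper_width: 44.1
time_s: 16.07
ee_pos: [479.0, 289.7, 270.3]
ee_rot: [-179.4, -0.5, -8.9]
force: [1.2, 1.0, -0.3]
gripper_width: 55.2
[ 0.444  0.674  0.008 -0.006 -0.006  0.003]
```

```bash
python3 -m jog '.02 .03 0 0 0 0;.055 .083 0 0 0 0;.1 .152 0 0 0 0;.145 .22 0 0 0 0;.19 .288 0 0 0 0;.235 .357 0 0 0 0;.28 .425 0 -.003 -.003 0;.325 .493 0 -.006 -.006 0;.37 .562 0 -.006 -.006 .003;.41 .622 0 -.006 -.006 .003;.433 .657 .008 -.006 -.006 .003;.442 .671 .008 -.006 -.006 .003;.444 .674 .008 -.006 -.006 .003;.444 .674 .008 -.006 -.006 .003;.444 .674 .008 -.006 -.006 .003' ; python3 -c "
from h import *
print(delta([646,-77.5,180.5],-9.2))"
```

```text
time_s: 17.32
ee_pos: [645.6, -76.0, 264.7]
ee_rot: [-179.9, 0.1, -9.1]
force: [0.0, 0.1, -1.0]
gripper_width: 54.8
[ 0.002  0.003  0.168 -0.001  0.001  0.001]
```

```bash
python3 -m jog '.002 .003 .03 0 0 0;.002 .003 .07 0 0 0;.002 .003 .11 0 0 0;.002 .003 .14 0 0 0;.002 .003 .158 0 0 0;.002 .003 .168 0 0 0;.002 .003 .168 0 0 0;.002 .003 .168 0 0 0' && python3 -m jog '0 0 0 0 0 0;0 0 0 0 0 0;0 0 0 0 0 0;0 0 0 0 0 0;0 0 0 0 0 0;0 0 0 0 0 0' -1 50; python3 -c "
from h import *
print(delta([557,289,280],-9.2))"
```

```text
time_s: 17.98
ee_pos: [646.6, -77.0, 181.7]
ee_rot: [-179.9, 0.0, -9.1]
force: [-0.5, -0.2, 0.0]
gripper_width: 55.4
time_s: 18.48
ee_pos: [646.8, -77.1, 182.1]
ee_rot: [-179.9, -0.0, -9.1]
force: [-0.6, 0.1, 2.3]
gripper_width: 26.9
[-0.293 -0.695 -0.195 -0.001 -0.     0.001]
```

```bash
python3 -m jog '0 0 -.01 0 0 0;0 0 -.03 0 0 0;0 0 -.06 0 0 0;0 0 -.095 0 0 0;0 0 -.13 0 0 0;0 0 -.16 0 0 0;0 0 -.18 0 0 0;0 0 -.19 0 0 0;-.006 -.014 -.195 0 0 0;-.018 -.042 -.195 0 0 0;-.034 -.08 -.195 0 0 0;-.052 -.123 -.195 0 0 0;-.07 -.166 -.195 0 0 0;-.088 -.209 -.195 0 0 0;-.106 -.252 -.195 0 0 0;-.124 -.295 -.195 0 0 0;-.14 -.332 -.195 0 0 0;-.15 -.356 -.195 0 0 0;-.155 -.368 -.195 0 0 0;-.155 -.368 -.195 0 0 0' ; python3 -c "
from h import *
print(delta([557,289,184],-9.2))"
```

```text
time_s: 20.15
ee_pos: [598.3, 118.3, 279.3]
ee_rot: [-179.9, 0.0, -9.0]
force: [0.3, -0.2, -3.8]
gripper_width: 26.9
[-0.135 -0.324  0.191 -0.001  0.001  0.003]
```

```bash
python3 -m jog '-.006 -.014 0 0 0 0;-.018 -.042 0 0 0 0;-.034 -.08 0 0 0 0;-.052 -.124 0 0 0 0;-.07 -.168 0 0 0 0;-.088 -.211 0 0 0 0;-.106 -.254 0 0 0 0;-.122 -.292 .01 0 0 0;-.132 -.316 .03 0 0 0;-.135 -.324 .06 0 0 0;-.135 -.324 .095 0 0 0;-.135 -.324 .13 0 0 0;-.135 -.324 .16 0 0 0;-.135 -.324 .18 0 0 0;-.135 -.324 .19 0 0 0;-.135 -.324 .196 0 0 0;-.135 -.324 .2 0 0 0;-.135 -.324 .2 0 0 0' && python3 -m jog '0 0 0 0 0 0;0 0 0 0 0 0;0 0 0 0 0 0' 0.21; python3 -m jog '0 0 -.02 0 0 0;0 0 -.06 0 0 0;0 0 -.11 0 0 0;0 0 -.15 0 0 0;0 0 -.17 0 0 0;0 0 -.17 0 0 0';  python3 -c "
from h import *
im=grab_frame('scene'); cv2.imwrite('pics/s5.png',cv2.resize(im[110:360,180:550,::-1],None,fx=2,fy=2))
t=grab_frame('top')
for c in ('red','yellow','blue'):
    a,st=cap(t,c,(100,100,400,300)); print(c,ray('top',a,189)[0].round(1))
a,st=cap(t,'gold',(255,90,385,205)); print(ray('top',a,59)[0].round(1),st)
print(delta([657.5,-18,180],-9.2))"
```

```text
time_s: 21.65
ee_pos: [557.2, 288.7, 182.3]
ee_rot: [-179.9, -0.1, -9.0]
force: [-2.8, -1.2, 6.2]
gripper_width: 27.2
time_s: 21.9
ee_pos: [558.1, 289.1, 183.5]
ee_rot: [-179.8, -0.2, -9.0]
force: [0.4, -0.0, 0.3]
gripper_width: 43.9
time_s: 22.4
ee_pos: [559.0, 289.4, 272.0]
ee_rot: [-179.6, -0.5, -9.0]
force: [1.1, -0.1, -0.4]
gripper_width: 55.3
red [400.1 289.1 189. ]
yellow [476.5 286.9 189. ]
blue [550.6 271.  189. ]
[657.4 -16.7  59. ] [ 52  29  29  30 703]
[ 0.293  0.575  0.175 -0.002 -0.002  0.002]
```

View pics/s5.png

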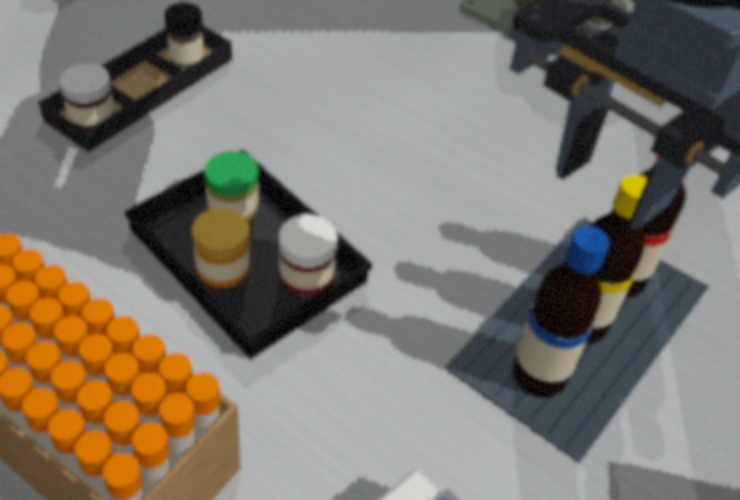

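All three bottles stand upright on the mat: blue (550,375), yellow and red behind. Gold is undisturbed in the tray at (222,250), with its sides free. Next is the jar.

```bash
python3 -m jog '.015 .03 0 0 0 0;.04 .08 0 0 0 0;.07 .137 0 0 0 0;.1 .196 0 0 0 0;.13 .255 0 0 0 0;.16 .314 .02 0 0 0;.19 .373 .05 0 0 0;.22 .432 .08 -.002 -.002 0;.25 .49 .11 -.002 -.002 0;.275 .54 .14 -.002 -.002 .002;.288 .565 .165 -.002 -.002 .002;.293 .575 .175 -.002 -.002 .002;.293 .575 .175 -.002 -.002 .002;.293 .575 .175 -.002 -.002 .002' 1; python3 - <<'E'
from h import *
print(delta([657.5,-17.5,59.5],-9.2))
c=calibration("wrist");w=grab_frame("wrist")
p=proj("wrist",[657.5,-17.5,64],c)[0]; print(p)
a,st=cap(w,"gold",(int(p[0])-60,int(p[1])-50,int(p[0])+60,int(p[1])+40)); print(a,st)
print(ray("wrist",a,64,c).round(1)); cv2.imwrite("pics/w2.png",w[:,:,::-1])
E
```

```text
time_s: 23.67
ee_pos: [657.4, -16.7, 179.8]
ee_rot: [-179.9, 0.1, -9.1]
force: [-0.6, -0.2, 0.8]
gripper_width: 91.2
[ 0.001  0.002  0.241 -0.001  0.001  0.001]
[323.14529683 204.4567237 ]
[322.54727698 202.08419646] [  29   17   62   62 2993]
[[659.8 -17.3  64. ]]
```

View pics/w2.png

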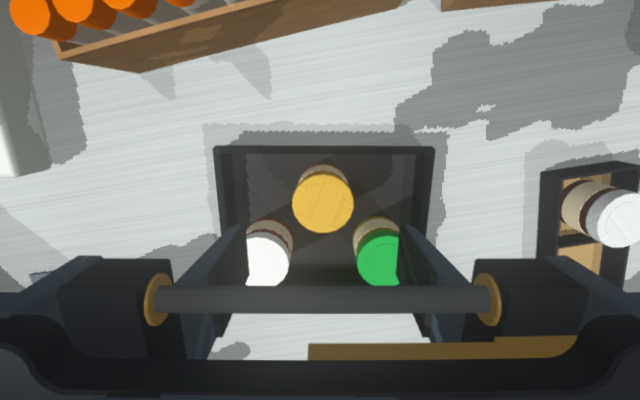

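Gold lid at (323,202) is centred between the jaws, and the tray edges are square to the picture. Descending and gripping.

```bash
python3 -m jog '.003 .001 .04 0 0 0;.003 .001 .09 0 0 0;.003 .001 .14 0 0 0;.003 .001 .185 0 0 0;.003 .001 .215 0 0 0;.003 .001 .233 0 0 0;.003 .001 .241 0 0 0;.003 .001 .241 0 0 0;.003 .001 .241 0 0 0' && python3 -m jog '0 0 0 0 0 0;0 0 0 0 0 0;0 0 0 0 0 0;0 0 0 0 0 0;0 0 0 0 0 0;0 0 0 0 0 0;0 0 0 0 0 0' -1 25; python3 -c "
from h import *
print(delta([517,-292,160],0))
t=cv2.imread('pics/top0.png'); cv2.imwrite('pics/b.png',cv2.resize(t[145:285,425:495],None,fx=4,fy=4,interpolation=cv2.INTER_CUBIC))"
```

```text
time_s: 24.47
ee_pos: [660.0, -16.3, 61.5]
ee_rot: [-179.9, -0.2, -9.1]
force: [0.5, 0.4, -0.0]
gripper_width: 91.3
time_s: 25.05
ee_pos: [660.0, -16.6, 61.7]
ee_rot: [-179.9, -0.2, -9.1]
force: [0.1, -0.9, 1.2]
gripper_width: 55.7
[-0.195  0.589 -0.198 -0.001 -0.002 -0.101]
```

View pics/b.png

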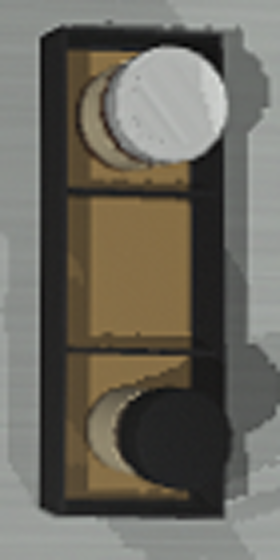

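```bash
python3 - <<'E'
from h import *
def P(x,y,z): return ((proj("top",[516+x,-290+y,z])[0]-[425,145])*4).round(0)
print("base L",P(0,42,0),"rim L out/in",P(0,42,30),P(0,39,30),"floor R in",P(0,-39,3),"rim R out",P(0,-42,30))
print("div",P(39.5,0,30),P(-39.5,0,30),"ends",P(120.5,42,30),P(-120.5,42,30),P(120.5,-42,30),P(-120.5,-42,30))
print("silver lid",P(79,0,63))
E
```

```text
base L [ 26. 270.] rim L out/in [ 46. 268.] [ 52. 268.] floor R in [181. 273.] rim R out [211. 272.]
div [129. 190.] [129. 351.] ends [46. 25.] [ 45. 516.] [208.  32.] [211. 517.]
silver lid [156. 102.]
```

```bash
python3 -m jog '0 0 -.015 0 0 0;0 0 -.045 0 0 0;0 0 -.09 0 0 0;0 0 -.14 0 0 0;0 0 -.19 0 0 0;0 0 -.235 0 0 0;-.01 .015 -.265 0 0 -.01;-.03 .045 -.28 0 0 -.02;-.055 .084 -.28 0 0 -.03;-.085 .13 -.28 0 0 -.04;-.115 .176 -.28 0 0 -.05;-.145 .222 -.28 0 0 -.06;-.175 .268 -.28 0 0 -.07;-.205 .314 -.28 0 0 -.08;-.235 .36 -.28 0 0 -.09;-.265 .406 -.28 0 0 -.1;-.29 .444 -.28 0 0 -.101;-.308 .472 -.28 0 0 -.101;-.317 .487 -.28 0 0 -.101;-.318 .488 -.28 0 0 -.101'; python3 -c "
from h import *
print(delta([450,-296,200],0))"
```

```text
time_s: 26.72
ee_pos: [463.2, -233.5, 200.9]
ee_rot: [-179.9, -0.2, -0.1]
force: [1.4, 0.9, -2.1]
gripper_width: 55.3
[-0.026  0.125  0.002 -0.001 -0.002 -0.001]
```

```bash
python3 -m jog '-.005 .02 0 0 0 0;-.01 .06 0 0 0 0;-.02 .1 0 0 0 0;-.026 .12 0 0 0 0;-.026 .125 0 0 0 0;-.026 .125 0 0 0 0;-.026 .125 0 0 0 0'; python3 - <<'E'
from h import *
s=state();print(s["ee_pos"],s["ee_rot"]);c=calibration("wrist");w=grab_frame("wrist").copy()
cx,cy=515.5,-296
for z,hx,hy,col in((30,120.5,42,(255,0,255)),(30,38,39,(0,255,255)),(3,38,39,(255,255,0))):
    q=proj("wrist",[[cx+a*hx,cy+b*hy,z] for a,b in((1,1),(1,-1),(-1,-1),(-1,1))],c)
    cv2.polylines(w,[q.round().astype(int)],True,col,1)
cv2.imwrite("pics/w3.png",w[:,:,::-1])
E
```

```text
time_s: 27.3
ee_pos: [450.4, -295.3, 200.7]
ee_rot: [-179.9, -0.2, -0.1]
force: [0.6, -0.2, -2.1]
gripper_width: 55.1
[ 450.35086116 -295.28558035  200.65583889] [-1.79882236e+02 -1.71615674e-01 -6.97729494e-02]
```

View pics/w3.png

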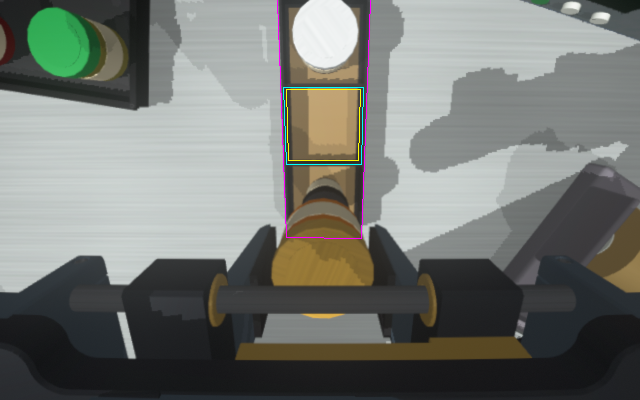

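The box model at (515.5,-296) fits the wrist view, with the middle compartment at (285–362, 87–164). Placing the jar.

```bash
python3 -m jog '.01 0 0 0 0 0;.035 .001 0 0 0 0;.07 .001 0 0 0 0;.1 .001 0 0 0 0;.12 .001 0 0 0 0;.129 .002 .02 0 0 0;.13 .002 .05 0 0 0;.13 .002 .09 0 0 0;.13 .002 .13 0 0 0;.13 .002 .165 0 0 0;.13 .002 .19 0 0 0;.13 .002 .205 0 0 0;.13 .002 .205 0 0 0;.13 .002 .205 0 0 0'; python3 -c "
from h import *
print(delta([515.5,-296.3,60.5],0))"
```

```text
time_s: 28.52
ee_pos: [515.7, -295.9, 98.2]
ee_rot: [-179.9, -0.1, -0.0]
force: [0.3, 0.2, -1.9]
gripper_width: 55.4
[-0.001  0.001  0.075 -0.001 -0.002 -0.   ]
```

```bash
python3 -m jog '-.001 .001 .02 0 0 0;-.001 .001 .042 0 0 0;-.001 .001 .058 0 0 0;-.001 .001 .068 0 0 0;-.001 .001 .073 0 0 0;-.001 .001 .076 0 0 0;-.001 .001 .077 0 0 0;-.001 .001 .077 0 0 0'
```

```text
time_s: 29.18
ee_pos: [514.7, -295.9, 60.7]
ee_rot: [-179.8, -0.1, -0.0]
force: [-4.1, 2.7, 6.0]
gripper_width: 55.4
```

```bash
python3 -m jog '0 0 0 0 0 0;0 0 0 0 0 0;0 0 0 0 0 0;0 0 0 0 0 0' 0.8; python3 -m jog '0 0 -.02 0 0 0;0 0 -.06 0 0 0;0 0 -.12 0 0 0;0 0 -.18 0 0 0;0 0 -.24 0 0 0;0 0 -.3 0 0 0;0 0 -.36 0 0 0;0 0 -.4 0 0 0;0 0 -.41 0 0 0;0 0 -.41 0 0 0';  python3 -c "
from h import *
w=grab_frame('top'); 
for col,r in (('gold',(425,145,495,285)),('red',(100,100,250,300)),('yellow',(100,100,250,300)),('blue',(100,100,250,300))):
    a,st=cap(w,col,r); print(col,a,st,ray('top',a,59 if col=='gold' else 189)[0].round(1))
s=grab_frame('scene');I=np.hstack([cv2.resize(s[110:210,190:340,::-1],None,fx=2.6,fy=2.6),cv2.resize(s[180:280,420:570,::-1],None,fx=2.6,fy=2.6)]);cv2.imwrite('pics/s6.png',I)
print(delta([557.5,289,265],-9.2))"
```

```text
time_s: 29.52
ee_pos: [515.0, -296.1, 60.8]
ee_rot: [-179.9, -0.1, -0.0]
force: [-0.5, -0.6, -0.1]
gripper_width: 78.9
time_s: 30.35
ee_pos: [515.1, -297.0, 267.9]
ee_rot: [-180.0, -0.3, -0.0]
force: [1.3, -0.1, -0.6]
gripper_width: 82.1
gold [465.35931308 214.31836196] [ 25  55  31  30 757] [ 511.7 -293.8   59. ]
red [117.65013774 276.41873278] [  6 167  24  20 363] [400.1 289.1 189. ]
yellow [121.54847645 225.43213296] [ 10 117  24  18 361] [476.6 287.  189. ]
blue [122.32786885 173.38934426] [ 14  65  18  18 244] [555.6 290.9 189. ]
[ 0.086 -1.171  0.003 -0.002  0.     0.102]
```

View pics/s6.png

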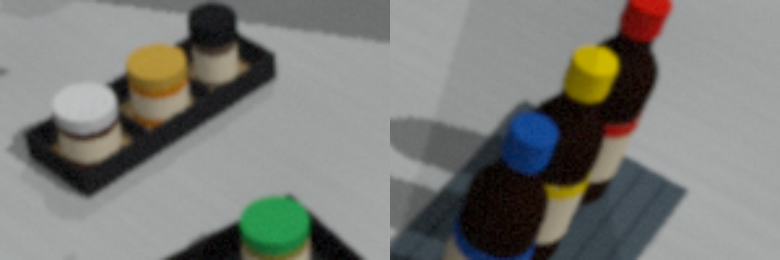

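Gold stands in the middle compartment between silver and the grinder, and the three bottles are upright on the mat. Returning blue first.

```bash
python3 -m jog '.002 -.03 0 0 0 .01;.006 -.085 0 0 0 .02;.011 -.15 0 0 0 .03;.016 -.215 0 0 0 .04;.02 -.28 0 0 0 .05;.025 -.345 0 0 0 .06;.03 -.41 0 0 0 .07;.035 -.475 0 0 0 .08;.04 -.54 0 0 0 .09;.045 -.605 0 0 0 .1;.05 -.67 0 0 0 .102;.055 -.735 0 0 0 .102;.059 -.8 0 0 0 .102;.063 -.85 0 0 0 .102;.066 -.88 0 0 0 .102;.067 -.89 0 0 0 .102;.067 -.89 0 0 0 .102' 0.21; python3 -c "
from h import *
print(delta([557.7,289.3,265],-9.2))"
```

```text
time_s: 31.87
ee_pos: [547.0, 149.5, 264.2]
ee_rot: [-179.9, 0.2, -9.1]
force: [-0.5, 0.3, 0.2]
gripper_width: 55.2
[-0.023 -0.28  -0.001 -0.001  0.002  0.001]
```

```bash
python3 -m jog '-.003 -.03 0 0 0 0;-.007 -.08 0 0 0 0;-.011 -.14 0 0 0 0;-.016 -.2 0 0 0 0;-.021 -.25 0 0 .002 0;-.023 -.275 0 0 .002 0;-.023 -.28 0 0 .002 0;-.023 -.28 0 0 .002 0;-.023 -.28 0 0 .002 0'; python3 -c "
from h import *
print(delta([557.7,289.3,182],-9.2))"
```

```text
time_s: 32.62
ee_pos: [557.9, 287.8, 264.3]
ee_rot: [-180.0, 0.1, -9.2]
force: [-0.3, 0.7, 0.2]
gripper_width: 55.3
[-0.001 -0.003  0.165 -0.     0.001  0.   ]
```

```bash
python3 -m jog '-.001 -.003 .03 0 0 0;-.001 -.003 .07 0 0 0;-.001 -.003 .11 0 0 0;-.001 -.003 .14 0 0 0;-.001 -.003 .158 0 0 0;-.001 -.003 .165 0 0 0;-.001 -.003 .165 0 0 0;-.001 -.003 .165 0 0 0' && python3 -m jog '0 0 0 0 0 0;0 0 0 0 0 0;0 0 0 0 0 0;0 0 0 0 0 0;0 0 0 0 0 0;0 0 0 0 0 0' -1 50; python3 -c "
from h import *
print(delta([646.7,-77.2,280],-9.2))"
```

```text
time_s: 33.28
ee_pos: [558.1, 289.1, 182.7]
ee_rot: [-179.9, -0.0, -9.2]
force: [-0.1, 1.3, 0.8]
gripper_width: 54.8
time_s: 33.78
ee_pos: [558.2, 289.0, 183.1]
ee_rot: [-179.9, -0.0, -9.2]
force: [0.1, -2.2, 2.7]
gripper_width: 27.0
[ 0.292  0.694 -0.194 -0.001 -0.    -0.   ]
```

```bash
python3 -m jog '0 0 -.01 0 0 0;0 0 -.03 0 0 0;0 0 -.06 0 0 0;0 0 -.095 0 0 0;0 0 -.13 0 0 0;0 0 -.16 0 0 0;0 0 -.18 0 0 0;0 0 -.19 0 0 0;.006 .014 -.194 0 0 0;.018 .042 -.194 0 0 0;.034 .08 -.194 0 0 0;.052 .123 -.194 0 0 0;.07 .166 -.194 0 0 0;.088 .209 -.194 0 0 0;.106 .252 -.194 0 0 0;.124 .295 -.194 0 0 0;.14 .332 -.194 0 0 0;.15 .356 -.194 0 0 0;.155 .368 -.194 0 0 0;.155 .368 -.194 0 0 0' ; python3 -c "
from h import *
print(delta([646.7,-77.2,184],-9.2))"
```

```text
time_s: 35.45
ee_pos: [605.2, 93.1, 279.2]
ee_rot: [-180.0, 0.0, -9.3]
force: [-0.6, 0.1, -3.3]
gripper_width: 27.0
[ 0.137  0.323  0.19  -0.     0.    -0.001]
```

```bash
python3 -m jog '.006 .014 0 0 0 0;.018 .042 0 0 0 0;.034 .08 0 0 0 0;.052 .123 0 0 0 0;.07 .165 0 0 0 0;.088 .208 0 0 0 0;.106 .25 0 0 0 0;.122 .288 0 0 0 0;.132 .312 .005 0 0 0;.137 .323 .01 0 0 0;.137 .323 .01 0 0 0;.137 .323 .01 0 0 0;.137 .323 .01 0 0 0;.137 .323 .01 0 0 0' ; python3 -c "
from h import *
print(delta([646.7,-77.2,184],-9.2)); im=grab_frame('scene'); cv2.imwrite('pics/s7.png',cv2.resize(im[110:310,200:400,::-1],None,fx=3,fy=3))
for z in (16,206): print((proj('scene',[646.7,-77.2,z+79])[0]-[200,110])*3)"
```

```text
time_s: 36.62
ee_pos: [646.5, -76.2, 274.4]
ee_rot: [-180.0, 0.0, -9.2]
force: [-0.4, 0.0, -2.8]
gripper_width: 27.2
[ 0.001  0.002  0.181 -0.001  0.    -0.   ]
[217.66696434 253.47750683]
[194.22001496   8.04108483]
```

View pics/s7.png

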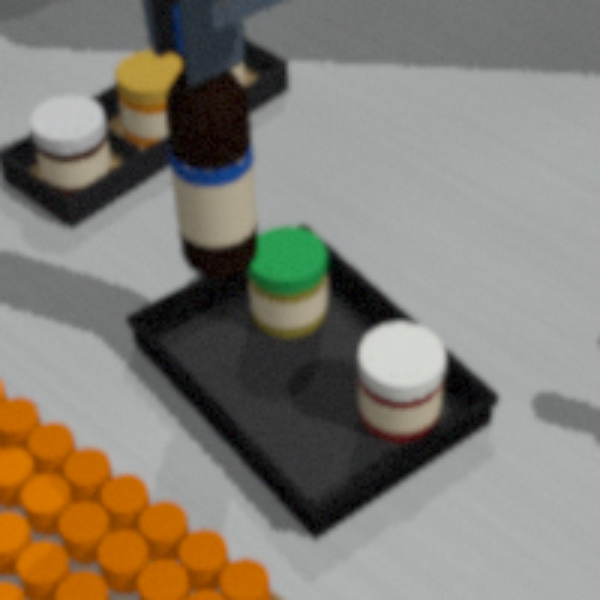

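Blue hangs near-upright above its spot, base at about (220,257) against a predicted (218,253), clear of green. Lowering slowly.

```bash
python3 -m jog '.001 .002 .015 0 0 0;.001 .002 .04 0 0 0;.001 .002 .07 0 0 0;.001 .002 .1 0 0 0;.001 .002 .125 0 0 0;.001 .002 .145 0 0 0;.001 .002 .16 0 0 0;.001 .002 .17 0 0 0;.001 .002 .177 0 0 0;.001 .002 .182 0 0 0;.001 .002 .185 0 0 0;.001 .002 .188 0 0 0;.001 .002 .188 0 0 0;.001 .002 .188 0 0 0'
```

```text
time_s: 37.83
ee_pos: [647.6, -77.5, 183.1]
ee_rot: [-180.0, -0.2, -9.3]
force: [-2.4, -0.9, 5.9]
gripper_width: 26.7
```

```bash
python3 -m jog '0 0 0 0 0 0;0 0 0 0 0 0;0 0 0 0 0 0' 0.21; python3 -m jog '0 0 -.02 0 0 0;0 0 -.06 0 0 0;0 0 -.11 0 0 0;0 0 -.15 0 0 0;0 0 -.17 0 0 0;0 0 -.17 0 0 0';  python3 -c "
from h import *
t=grab_frame('top'); a,st=cap(t,'blue',(255,90,385,205)); print(a,ray('top',a,189)[0].round(1))
print(delta([478,289.2,265],-9.2))"
```

```text
time_s: 38.08
ee_pos: [648.1, -77.6, 183.8]
ee_rot: [-180.0, -0.3, -9.3]
force: [0.7, 0.2, 0.3]
gripper_width: 44.0
time_s: 38.58
ee_pos: [648.9, -77.7, 272.2]
ee_rot: [-179.9, -0.7, -9.3]
force: [-0.6, 0.9, -0.5]
gripper_width: 55.1
[342. 134.] [625.7 -43.  189. ]
[-0.454 -0.669  0.007 -0.001 -0.005 -0.001]
```

```bash
python3 -m jog '-.02 -.03 0 0 0 0;-.056 -.083 0 0 0 0;-.103 -.152 0 0 0 0;-.149 -.22 0 0 0 0;-.195 -.288 0 0 0 0;-.242 -.357 0 0 -.005 0;-.288 -.425 0 0 -.005 0;-.334 -.493 0 0 -.005 0;-.381 -.562 0 0 -.005 0;-.42 -.622 0 0 -.005 0;-.444 -.655 0 0 -.005 0;-.453 -.667 0 0 -.005 0;-.454 -.669 .007 0 -.005 0;-.454 -.669 .007 0 -.005 0;-.454 -.669 .007 0 -.005 0' ; python3 -c "
from h import *
t=grab_frame('top'); a,st=cap(t,'blue',(255,90,385,205)); print(a,ray('top',a,189)[0].round(1))
print(delta([478,289.2,182],-9.2))"
```

```text
time_s: 39.88
ee_pos: [477.9, 287.9, 264.1]
ee_rot: [180.0, 0.1, -9.3]
force: [-0.5, -0.4, -0.2]
gripper_width: 55.0
[364.23021583 124.39208633] [642.  -77.2 189. ]
[-0.001 -0.003  0.165  0.     0.    -0.002]
```

```bash
python3 -m jog '-.001 -.003 .03 0 0 0;-.001 -.003 .07 0 0 0;-.001 -.003 .11 0 0 0;-.001 -.003 .14 0 0 0;-.001 -.003 .158 0 0 0;-.001 -.003 .165 0 0 0;-.001 -.003 .165 0 0 0;-.001 -.003 .165 0 0 0' && python3 -m jog '0 0 0 0 0 0;0 0 0 0 0 0;0 0 0 0 0 0;0 0 0 0 0 0;0 0 0 0 0 0;0 0 0 0 0 0' -1 50; python3 -c "
from h import *
print(delta([601.4,-8.3,280],-9.2))"
```

```text
time_s: 40.6
ee_pos: [478.7, 289.2, 182.7]
ee_rot: [-180.0, -0.0, -9.4]
force: [0.3, 0.9, -0.6]
gripper_width: 55.4
time_s: 41.1
ee_pos: [478.8, 289.2, 183.1]
ee_rot: [-180.0, -0.1, -9.4]
force: [-1.1, -0.3, 3.0]
gripper_width: 27.1
[ 0.339  0.547 -0.194 -0.001 -0.001 -0.002]
```

```bash
python3 -m jog '0 0 -.01 0 0 0;0 0 -.03 0 0 0;0 0 -.06 0 0 0;0 0 -.095 0 0 0;0 0 -.13 0 0 0;0 0 -.16 0 0 0;0 0 -.18 0 0 0;0 0 -.19 0 0 0;.008 .013 -.194 0 0 0;.024 .039 -.194 0 0 0;.045 .073 -.194 0 0 0;.068 .11 -.194 0 0 0;.092 .149 -.194 0 0 0;.116 .188 -.194 0 0 0;.14 .227 -.194 0 0 0;.164 .266 -.194 0 0 0;.185 .3 -.194 0 0 0;.198 .321 -.194 0 0 0;.205 .332 -.194 0 0 0;.205 .332 -.194 0 0 0' ; python3 -c "
from h import *
print(delta([601.4,-8.3,275],-9.2))"
```

```text
time_s: 42.77
ee_pos: [552.9, 107.5, 279.4]
ee_rot: [-180.0, 0.0, -9.5]
force: [-0.3, 0.9, -3.4]
gripper_width: 26.9
[ 0.134  0.212  0.009 -0.     0.    -0.003]
```

```bash
python3 -m jog '.008 .013 0 0 0 0;.024 .038 0 0 0 0;.046 .073 0 0 0 0;.07 .11 0 0 0 0;.093 .147 0 0 0 -.003;.112 .178 0 0 0 -.003;.126 .2 .005 0 0 -.003;.134 .212 .009 0 0 -.003;.134 .213 .009 0 0 -.003;.134 .213 .009 0 0 -.003;.134 .213 .009 0 0 -.003;.134 .213 .009 0 0 -.003' ; python3 -c "
from h import *
print(delta([601.4,-8.3,184],-9.2)); im=grab_frame('scene'); cv2.imwrite('pics/s8.png',cv2.resize(im[110:310,200:400,::-1],None,fx=3,fy=3))
for z in (95,285): print((proj('scene',[601.4,-8.3,z])[0]-[200,110])*3)"
```

```text
time_s: 43.77
ee_pos: [601.1, -7.6, 275.0]
ee_rot: [-180.0, 0.0, -9.1]
force: [-0.3, -0.3, -2.9]
gripper_width: 27.3
[ 0.001  0.002  0.182 -0.     0.     0.001]
[341.50879268 267.02802483]
[340.64399525  21.78856663]
```

View pics/s8.png

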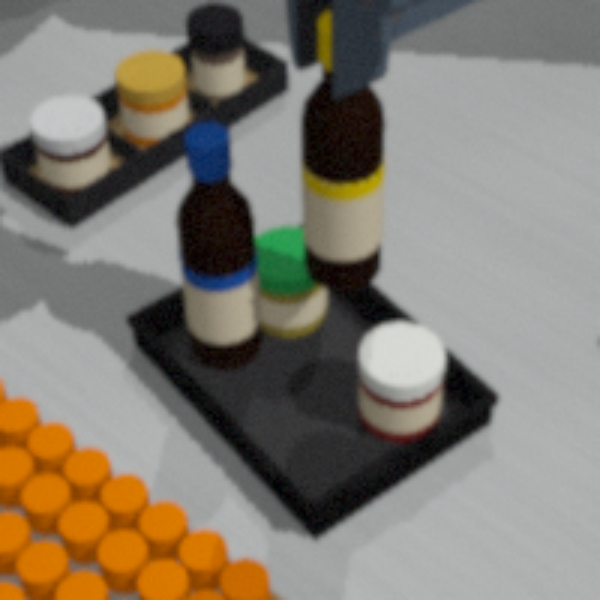

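Blue stands upright in its place (base at 225,350). Yellow hangs upright above its spot (base at 343,270, predicted 341,267). Lowering it and releasing once the contact force shows.

```bash
python3 -m jog '.001 .002 .015 0 0 0;.001 .002 .04 0 0 0;.001 .002 .07 0 0 0;.001 .002 .1 0 0 0;.001 .002 .125 0 0 0;.001 .002 .145 0 0 0;.001 .002 .16 0 0 0;.001 .002 .17 0 0 0;.001 .002 .177 0 0 0;.001 .002 .182 0 0 0;.001 .002 .186 0 0 0;.001 .002 .189 0 0 0;.001 .002 .189 0 0 0;.001 .002 .189 0 0 0'
```

```text
time_s: 44.98
ee_pos: [602.4, -8.8, 183.1]
ee_rot: [-179.9, -0.2, -9.1]
force: [-1.2, 0.3, 5.2]
gripper_width: 27.3
```

```bash
python3 -m jog '0 0 0 0 0 0;0 0 0 0 0 0;0 0 0 0 0 0' 0.21; python3 -m jog '0 0 -.02 0 0 0;0 0 -.06 0 0 0;0 0 -.11 0 0 0;0 0 -.15 0 0 0;0 0 -.17 0 0 0;0 0 -.17 0 0 0';  python3 -c "
from h import *
print(delta([398.2,289.2,265],-9.2))"
```

```text
time_s: 45.23
ee_pos: [603.0, -8.8, 183.9]
ee_rot: [-179.9, -0.3, -9.1]
force: [0.5, 0.8, -0.3]
gripper_width: 44.0
time_s: 45.73
ee_pos: [603.8, -8.9, 272.1]
ee_rot: [-179.9, -0.7, -9.1]
force: [-0.0, -0.4, -0.8]
gripper_width: 54.8
[-0.501 -0.523  0.009 -0.001 -0.008  0.001]
```

```bash
python3 -m jog '-.03 -.031 0 0 0 0;-.075 -.078 0 0 0 0;-.125 -.13 0 0 0 0;-.175 -.182 0 0 0 0;-.225 -.235 0 0 0 0;-.275 -.287 0 0 -.004 0;-.325 -.339 0 0 -.008 0;-.375 -.392 0 0 -.008 0;-.425 -.444 0 0 -.008 0;-.465 -.486 0 0 -.008 0;-.49 -.512 0 0 -.008 0;-.501 -.523 .009 0 -.008 0;-.501 -.524 .009 0 -.008 0;-.501 -.524 .009 0 -.008 0' ; python3 -c "
from h import *
t=grab_frame('top')
for c in ('blue','yellow'):
    a,st=cap(t,c,(255,90,385,205)); print(a,ray('top',a,189)[0].round(1))
print(delta([398.2,289.2,181],-9.2))"
```

```text
time_s: 46.9
ee_pos: [398.1, 289.0, 264.1]
ee_rot: [180.0, 0.1, -9.1]
force: [0.3, 0.3, -0.7]
gripper_width: 54.9
[363.65460526 124.52302632] [641.8 -76.3 189. ]
[318.78640777 150.51779935] [598.8  -8.  189. ]
[-0.001 -0.001  0.167 -0.     0.001  0.   ]
```

```bash
python3 -m jog '0 -.001 .03 0 0 0;0 -.001 .07 0 0 0;0 -.001 .11 0 0 0;0 -.001 .14 0 0 0;0 -.001 .158 0 0 0;0 -.001 .166 0 0 0;0 -.001 .166 0 0 0;0 -.001 .166 0 0 0' && python3 -m jog '0 0 0 0 0 0;0 0 0 0 0 0;0 0 0 0 0 0;0 0 0 0 0 0;0 0 0 0 0 0;0 0 0 0 0 0' -1 50; python3 -c "
from h import *
print(delta([666,40.5,280],-9.2))"
```

```text
time_s: 47.62
ee_pos: [399.2, 289.2, 182.0]
ee_rot: [-179.9, 0.0, -9.2]
force: [0.3, -0.2, 0.3]
gripper_width: 55.3
time_s: 48.12
ee_pos: [399.5, 289.6, 182.4]
ee_rot: [-179.9, -0.0, -9.2]
force: [0.3, 0.8, 0.4]
gripper_width: 27.4
[ 0.606  0.406 -0.196 -0.001 -0.    -0.   ]
```

```bash
python3 -m jog '0 0 -.01 0 0 0;0 0 -.03 0 0 0;0 0 -.06 0 0 0;0 0 -.095 0 0 0;0 0 -.13 0 0 0;0 0 -.16 0 0 0;0 0 -.18 0 0 0;0 0 -.19 0 0 0;.012 .008 -.196 0 0 0;.036 .024 -.196 0 0 0;.07 .047 -.196 0 0 0;.108 .072 -.196 0 0 0;.146 .098 -.196 0 0 0;.184 .123 -.196 0 0 0;.222 .149 -.196 0 0 0;.26 .174 -.196 0 0 0;.29 .194 -.196 0 0 0;.31 .208 -.196 0 0 0;.318 .213 -.196 0 0 0;.318 .213 -.196 0 0 0' ; python3 -c "
from h import *
print(delta([666,40.5,275],-9.2))"
```

```text
time_s: 49.78
ee_pos: [539.6, 158.1, 279.4]
ee_rot: [-179.9, 0.1, -9.3]
force: [0.2, -0.1, -1.9]
gripper_width: 27.0
[ 0.287  0.191  0.008 -0.001  0.001 -0.001]
```

```bash
python3 -m jog '.012 .008 0 0 0 0;.036 .024 0 0 0 0;.07 .047 0 0 0 0;.106 .071 0 0 0 0;.142 .095 0 0 0 0;.178 .119 0 0 0 0;.214 .142 0 0 0 0;.247 .165 0 0 0 0;.272 .181 0 0 0 0;.284 .189 .004 0 0 0;.287 .191 .008 0 0 0;.287 .191 .008 0 0 0;.287 .191 .008 0 0 0;.287 .191 .008 0 0 0' ; python3 -c "
from h import *
print(delta([666,40.5,183],-9.2))
im=grab_frame('scene');  # base of hanging bottle vs prediction
c=np.array(proj('scene',[666,40.5,95])[0]);print(c); x,y=c.astype(int)
h=cv2.cvtColor(im,cv2.COLOR_RGB2HSV); a,st=cap(im,'red',(x-30,y-80,x+30,y+10)); print('band/cap',a,st)
p=proj('scene',[[666,40.5,z] for z in (95+90,95+100,95+110,270)]); print(p.round(0).tolist())"
```

```text
time_s: 50.95
ee_pos: [665.2, 41.4, 275.3]
ee_rot: [-179.9, 0.1, -9.2]
force: [-1.4, -0.1, -2.4]
gripper_width: 27.5
[ 0.002  0.002  0.185 -0.001  0.001 -0.   ]
[309.79901818 229.98605589]
band/cap [310.24137931 203.70689655] [ 17  47  29  13 174]
[[309.0, 195.0], [309.0, 190.0], [309.0, 186.0], [309.0, 155.0]]
```

```bash
python3 -m jog '.002 .002 .015 0 0 0;.002 .002 .04 0 0 0;.002 .002 .07 0 0 0;.002 .002 .1 0 0 0;.002 .002 .125 0 0 0;.002 .002 .145 0 0 0;.002 .002 .16 0 0 0;.002 .002 .17 0 0 0;.002 .002 .177 0 0 0;.002 .002 .182 0 0 0;.002 .002 .186 0 0 0;.002 .002 .188 0 0 0;.002 .002 .188 0 0 0;.002 .002 .188 0 0 0'
```

```text
time_s: 52.17
ee_pos: [666.5, 40.6, 182.4]
ee_rot: [-179.9, -0.0, -9.2]
force: [-0.3, -0.3, 1.2]
gripper_width: 26.9
```

```bash
python3 -m jog '0 0 .002 0 0 0;0 0 .002 0 0 0' && python3 -m jog '0 0 0 0 0 0;0 0 0 0 0 0;0 0 0 0 0 0' 0.21; python3 -m jog '0 0 -.02 0 0 0;0 0 -.06 0 0 0;0 0 -.11 0 0 0;0 0 -.15 0 0 0;0 0 -.17 0 0 0;-.02 0 -.17 0 0 0;-.07 0 -.17 0 0 0;-.13 -.05 -.17 0 0 0;-.19 -.1 -.17 0 0 0;-.25 -.16 -.17 0 0 0;-.31 -.22 -.17 0 0 0;-.35 -.26 -.17 0 0 0;-.37 -.28 -.17 0 0 0;-.37 -.28 -.17 0 0 0;-.37 -.28 -.17 0 0 0';  python3 -c "
from h import *
t0=cv2.imread('pics/top0.png')[:,:,::-1].copy(); t=grab_frame('top')
for c in ('red','blue','yellow','green'):
    z=59 if c=='green' else 189
    d=[ray('top',cap(i,c,(255,90,385,205))[0],z)[0].round(1) for i in (t0,t)]; print(c,*d)
s=grab_frame('scene');cv2.imwrite('pics/s9.png',np.hstack([cv2.resize(t[90:290,250:500,::-1],None,fx=1.6,fy=1.6),cv2.resize(s[110:310,190:390,::-1],None,fx=1.6,fy=1.6)]))"
```

```text
time_s: 52.33
ee_pos: [666.8, 40.6, 182.4]
ee_rot: [-179.9, -0.1, -9.2]
force: [-1.2, 0.2, 3.5]
gripper_width: 27.0
time_s: 52.58
ee_pos: [666.9, 40.5, 182.4]
ee_rot: [-179.8, -0.1, -9.2]
force: [0.7, -0.8, 0.0]
gripper_width: 44.1
time_s: 53.83
ee_pos: [506.7, 208.2, 267.4]
ee_rot: [-179.9, -0.2, -9.2]
force: [0.4, -0.8, -0.4]
gripper_width: 55.1
red [665.4  42.2 189. ] [664.1  42.2 189. ]
blue [644.5 -75.7 189. ] [642.3 -76.8 189. ]
yellow [599.2  -8.1 189. ] [598.8  -8.2 189. ]
green [590.6 -67.7  59. ] [590.9 -67.5  59. ]
```

View pics/s9.png

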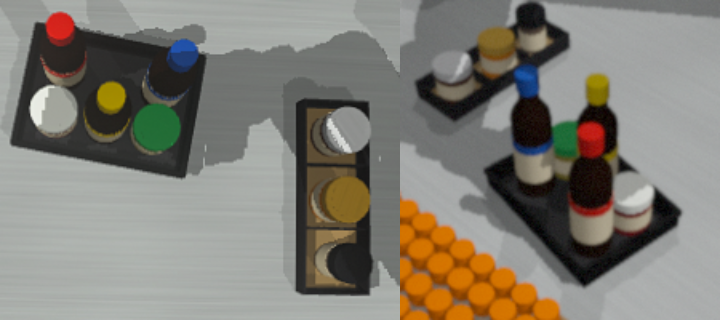

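The final view shows all bottles upright in their places, and gold at (347,199) centred between the dividers (165 and 230). White and green are unmoved and the arm is clear. Handing in.

```bash
python3 -c "
from workcell import *
print(job_done())"
```

```text
the job is handed in; nothing more can be done
None
```

I moved red, yellow and blue by their caps onto the mat, then packed the gold-lidded jar in the middle compartment of the gift box. After that I put blue, yellow and red back in the tray, and handed the job in at about 54 s of the 144 s.

- **Bottles:** in the last top-camera check, red was 1.3 mm, blue 2.5 mm and yellow 0.4 mm from its starting spot. All three looked upright and were released.
- **Gold jar:** it looks upright and central between the dividers. The one top-camera reading put it about 4 mm from the box centre; the limit is 13 mm each way.
- **Other jars:** green measured unmoved, within 0.4 mm. White and silver I judged only by eye, and they look unmoved.
- **Checks that failed or disagreed:**
  - Two cap readings of blue were wrong because the gripper was in the way; both were taken again once it was clear.
  - My first hand-read box centre was about 4 mm off in y. I corrected it from the top picture, and the wrist camera confirmed it.
  - Red hung roughly 5° off vertical on its first carry and stood straight once it was set down.

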